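# Seat the die disc in the mould base and swing the keeper over it

### The job

Push the loose brass die disc across the top of the aluminium mould base until it drops into its round pocket and lies flat and flush. Then push the upright pin of the keeper arm round until the arm lies over the disc, against its stop. Push only with the fingers, never pick the disc up, and leave the other things on the bench where they are.

Things in the scene. Friction and masses are not known exactly. Their poses are not given: they have to be found in the camera images.
- mould: Aluminium mould base, a flat block fixed to the bench, 120 mm (its x) by 200 mm (its y) by 30 mm high; origin at the centre of its underside, z up. Its top face is flat, 30 mm above the bench. It carries one round blind pocket, centred 45 mm towards its +y end from the middle, and the keeper arm at that end.
- pocket (a point): Centre of the pocket's floor. The pocket is 44 mm in diameter and 8 mm deep, so its mouth lies 8 mm above this point, level with the mould's top face.
- disc: Loose brass die disc, 40 mm in diameter, 8 mm thick, about 85 g, with a thin dark ring marked on its top. It starts lying flat on the top face of the mould base in the half away from the pocket. Origin at the centre of its underside, z along its axis. In its pocket its top is flush with the mould's top face.
- keeper_pin (a point): Centre of the top of the upright round steel pin (9 mm diameter) at the free end of the keeper arm. The arm is a flat steel bar 13 mm wide lying from 2.5 to 8.5 mm above the mould's top face; the pin stands 23 mm above the bar, its top 31.5 mm above the mould's top face, and 42 mm from the pivot.
- keeper_pivot (a point): Foot of the keeper arm's vertical pivot, on the mould's top face, 87 mm from the mould's middle towards its +y end and 42 mm from the pocket's centre; the boss round it is 16 mm in diameter.
- keeper (a joint): Angle of the keeper arm in rad. At 0 it is open, pointing along the mould's +x; it turns clockwise seen from above, and at 1.57 (a stop) it points along the mould's -y, over the pocket, with the pin above the pocket's centre. It starts between 0 and 0.3, turns with slight friction (under 2 N at the pin) and stays where it is left.
- rubber_mould: Bystander: lilac-grey rubber mould block 75 x 48 x 22 mm lying on the bench; origin at the centre of its underside.
- jar: Bystander: small closed jar, 48 mm in diameter, 55 mm tall, standing on the bench; origin at the centre of its underside.
- brush: Bystander: hand brush lying flat on the bench; its own x axis runs along its handle.
There are look-alikes about, which are no part of the job. Several things have the shape of the mould; the one meant has the colours described above.

How it is judged:
By the outcome, as a careful person would: the job done as asked, in the order asked, and still so for the second after the job is handed in, with the robot touching nothing.
It also fails if it takes over 51 s, if anything falls off the work surface, if the arm or the gripper's body presses on something with over 40 N, if the wrist force passes 120 N, or if a joint passes its speed limit or range.

### The arm

A 7-joint arm with a two-finger parallel gripper is mounted at the origin on the work surface. World frame = base frame: x ahead of the robot, y to its left, z up, the work surface at z = 0. Lengths are in m, angles in rad, forces in N, time in s.
With the tool pointing down it reaches from about 0.425 to 0.95 m from the base axis. Payload 4.7 kg.
Tool frame: the origin (TCP) lies between the finger pads; the fingertips stand 25 mm ahead of it and the grasp point (between the pads) lies 6 mm ahead of it; z points along the fingers, y is the line along which they close (so a half turn about z gives the same grasp; the last joint's range is limited). The gripper opens to 85 mm and grips with 20 to 120 N. Pads are 22 mm wide; open, the fingers measure 114 mm over their backs; the gripper's body (76 mm by 85 mm) begins 54 mm behind the grasp point. The pads swing forward as they close: fully open they stand 13 mm farther back than shut.
Start: joints at [1.117, 0.469, -0.049, 1.532, 0.024, 1.141, -0.082], TCP at [0.278, -0.615, 0.256] pointing down, gripper open.
Joint ranges: [-2.59, 2.59], [-0.33, 1.99], [-1.39, 1.29], [0.1, 2.45], [-1.04, 4.18], [0.21, 1.99], [-2.66, 2.66]. Speed limits (rad/s): [2.57, 2.57, 3.14, 3.14, 3.14, 3.14, 3.14].

### API

Orientations are given as a 3x3 rotation matrix whose columns are the frame's x, y, z axes.
In Python, from rig import * gives the robot as it stands. Calls block until the motion is done:
- movep(position, orientation): joint-space move of the TCP to a pose.
- move_l(position, attitude=None, feed=0.15, until_force=None): straight line of the TCP; attitude=None keeps the orientation; feed is the mean speed in m/s. With until_force (N) it stops when the force on the tool has changed by that much, and returns True; else False.
- move_joints(angles): joint-space move.
- command_gripper(opening, newtons=None): finger opening in m; newtons is the grip in N (None keeps the last); returns when the fingers have stopped.
- sleep(seconds).
- inverse_kinematics(position, orientation): joint angles nearest the present ones, or None.
- sense(): the state.
- camera(name): name is "side" or "top" or "wrist"; returns (picture, depth): 480x640x3 uint8, red, green, blue; 480x640 float32, m along the optical axis (not along the pixel's ray), 0 where there is no reading.
- camera_params(name): a dict with "K" (3x3 intrinsics, pixels), "position" and "rotation" of the camera in the world; the wrist camera has in their place "tool_from_camera" (4x4, takes a point from camera to tool coordinates, whose origin is the TCP and whose axes are the flange's). Camera axes: x right, y down, z forward; pixel columns grow to the right and rows downward; lengths in m; the calibration is good to about 2 mm. The wrist camera is an equidistant fisheye: a pixel r from the principal point sees the ray r / f radians off the axis. A picture is of the moment at which its call begins: read the wrist's pose just before it. camera_params takes no time and is no camera call.
A pose or a line that the arm cannot do raises Unreachable and nothing moves.
- finish_job(): hands the job in; it is judged then, once.
The state is a dict: "time_s": time; "joint_pos": joint angles; "qd": joint speeds; "joint_efforts": joint torques, N m; "position": TCP position; "tcp_rot": TCP orientation; "wrist_force": force on the tool from outside, world axes, zero at the start; "ft_torque": the same for the moment, N m; "finger_gap": finger opening in m; "gripper_force": force on a finger pad.
Only numpy, scipy, OpenCV 4.12 (cv2) and the standard library are available. Lean on these libraries where they do the work, as an engineer would, in place of code of your own. Each camera call takes 0.05 s, during which the arm holds its last target. There are 200 camera calls.

## Working session

There is one attempt and no reset: what is moved stays moved. The work goes in short steps, each a Python script; the robot and the scene stay as the last script left them, time stands still between calls to the robot, and variables do not carry over. Pictures are saved under pics/ and viewed, at most 10 in all, crops included, and the job is handed in when it is done.

```bash
mkdir -p pics; ls; python3 - <<'E'
from rig import *
import cv2,numpy as np
ims=[]
for n in("top","side"):
    p,d=camera(n); np.savez(f"pics/{n}0.npz",p=p,d=d); cv2.imwrite(f"pics/{n}0.png",p[...,::-1])
    c=camera_params(n); print(n,c["K"],c["position"],c["rotation"])
print(sense()["time_s"],sense()["tcp_rot"],camera_params("wrist"))
E
```

```text
pics
top [[506.1756195    0.         314.20018745]
 [  0.         506.1756195  242.29486733]
 [  0.           0.           1.        ]] [ 0.45238882 -0.0211837   0.95085309] [[-0.02921648 -0.98694699  0.15837311]
 [-0.9994916   0.03086841  0.00798026]
 [-0.01276482 -0.15805944 -0.98734709]]
side [[540.01136971   0.         327.94850688]
 [  0.         540.01136971 239.36023214]
 [  0.           0.           1.        ]] [0.09785491 0.71230982 0.8270542 ] [[-0.82019313 -0.38008075  0.42757672]
 [-0.57207126  0.55039939 -0.60810771]
 [-0.00420794 -0.74337012 -0.66886707]]
0.1 [[ 9.11131328e-01  4.12115397e-01 -7.75911263e-04]
 [ 4.12116123e-01 -9.11129977e-01  1.57010870e-03]
 [-5.98900408e-05 -1.75034077e-03 -9.99998466e-01]] {'K': array([[371.64829954,   0.        , 316.69353297],
       [  0.        , 371.64829954, 235.31631086],
       [  0.        ,   0.        ,   1.        ]]), 'tool_from_camera': array([[-5.94039631e-04, -9.48976716e-01, -3.15345586e-01,
         8.17431060e-02],
       [ 9.99999467e-01, -2.97365237e-04, -9.88904368e-04,
         1.63092986e-04],
       [ 8.44674405e-04, -3.15346006e-01,  9.48976387e-01,
        -1.17950897e-01],
       [ 0.00000000e+00,  0.00000000e+00,  0.00000000e+00,
         1.00000000e+00]])}
```

View pics/top0.png

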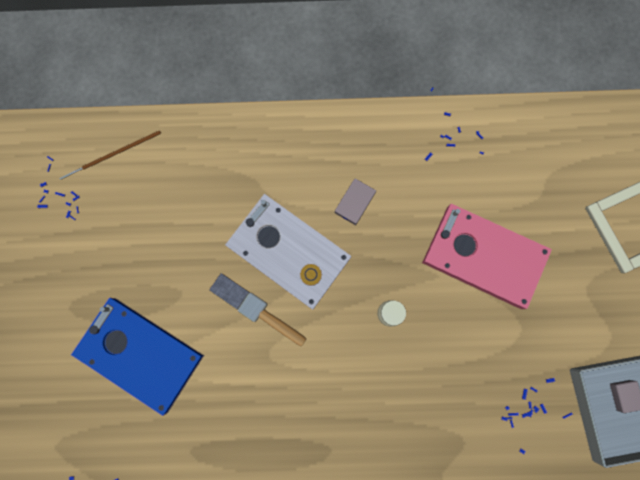

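View pics/side0.png

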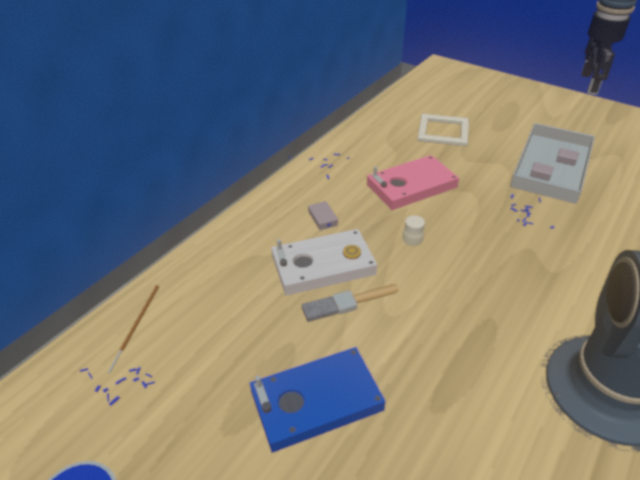

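Top view: the aluminium mould is at (288,250). Its look-alikes are the blue block (137,355) and the pink block (487,257). Brass disc (311,274), pocket (269,237), keeper boss (250,222) and pin (264,205). I choose the silver one, which carries the disc. The brush (250,300) and the rubber block (355,201) are nearby.

```bash
cat > h.py <<'E'
import cv2,numpy as np
from rig import *
def cast(n,uv,z):
    c=camera_params(n);K=np.array(c["K"]);uv=np.atleast_2d(uv).astype(float)
    r=np.c_[(uv[:,0]-K[0,2])/K[0,0],(uv[:,1]-K[1,2])/K[1,1],np.ones(len(uv))]@np.array(c["rotation"]).T
    p=np.array(c["position"]);return p+r*((z-p[2])/r[:,2])[:,None]
def blob(mask,near):
    n,l,s,c=cv2.connectedComponentsWithStats(mask.astype(np.uint8))
    i=1+np.argmin(np.hypot(*(c[1:]-near).T)+1e3*(s[1:,4]<25));return l==i,c[i],s[i,4]
def measure(n,p,mc,pc,dc):
    hsv=cv2.cvtColor(p,cv2.COLOR_RGB2HSV).astype(int);H,S,V=hsv[...,0],hsv[...,1],hsv[...,2]
    out={}
    m,c,a=blob(cv2.morphologyEx(((S<45)&(V>140)).astype(np.uint8),cv2.MORPH_OPEN,np.ones((3,3))),mc)
    pts=np.argwhere(m)[:,::-1]; w=cast(n,pts,0.03)[:,:2]
    out["rect"]=cv2.minAreaRect((w*1000).astype(np.float32)); out["marea"]=a
    m,c,a=blob((V<95)&(S<90),pc); w=cast(n,c,0.03)[0]; out["pocket"]=(c,a,w)
    m,c,a=blob((S>110)&(H>14)&(H<28)&(cv2.blur(m*0.,(3,3))==0)&(np.hypot(np.arange(640)[None]-dc[0],np.arange(480)[:,None]-dc[1])<14),dc)
    cn=cv2.convexHull(np.argwhere(m)[:,::-1].astype(np.float32)); e=cv2.fitEllipse(cn)
    out["disc"]=(e,cast(n,e[0],0.038)[0]); return out
E
python3 - <<'E'
from h import *
np.set_printoptions(precision=4,suppress=True)
for n,a in(("top",((300,240),(269,237),(311,274))),("side",((325,265),(303,261),(352,252)))):
    f=np.load(f"pics/{n}0.npz");p=f["p"]
    for k,v in measure(n,p,*a).items():print(n,k,v)
    uv=dict(top=[(250,222),(264,205)],side=[(282,262),(280,245)])[n]
    print(cast(n,uv,.04),cast(n,uv,.0615))
p=np.load("pics/top0.npz")["p"][180:320,215:365];q=np.load("pics/side0.npz")["p"][220:300,255:395]
a=cv2.resize(p,(640,597),interpolation=cv2.INTER_CUBIC)
cv2.imwrite("pics/c1.png",a[...,::-1]);cv2.imwrite("pics/c2.png",cv2.resize(q,(770,440),interpolation=cv2.INTER_CUBIC)[...,::-1])
E
```

```text
top rect ((586.9583740234375, 35.58729553222656), (202.11582946777344, 121.87227630615234), 52.10219192504883)
top marea 6166
top pocket (array([268.2456, 236.5029]), np.int32(342), array([0.6136, 0.0708, 0.03  ]))
top disc (((310.5, 274.0), (9.171311378479004, 9.481681823730469), 0.0), array([ 0.541 , -0.0054,  0.038 ]))
[[0.6399 0.103  0.04  ]
 [0.6711 0.0768 0.04  ]] [[0.6355 0.1001 0.0615]
 [0.6659 0.0745 0.0615]]
side rect ((578.118896484375, 44.06591033935547), (204.7236785888672, 146.94216918945312), 52.33762741088867)
side marea 4162
side pocket (array([175.8994, 234.0878]), np.int32(7326), array([0.8971, 0.1663, 0.03  ]))
side disc (((351.4912109375, 251.50994873046875), (12.426389694213867, 15.583033561706543), 90.34139251708984), array([ 0.5388, -0.0018,  0.038 ]))
[[0.6394 0.109  0.04  ]
 [0.6756 0.0704 0.04  ]] [[0.6246 0.1255 0.0615]
 [0.6598 0.0879 0.0615]]
```

View pics/c1.png

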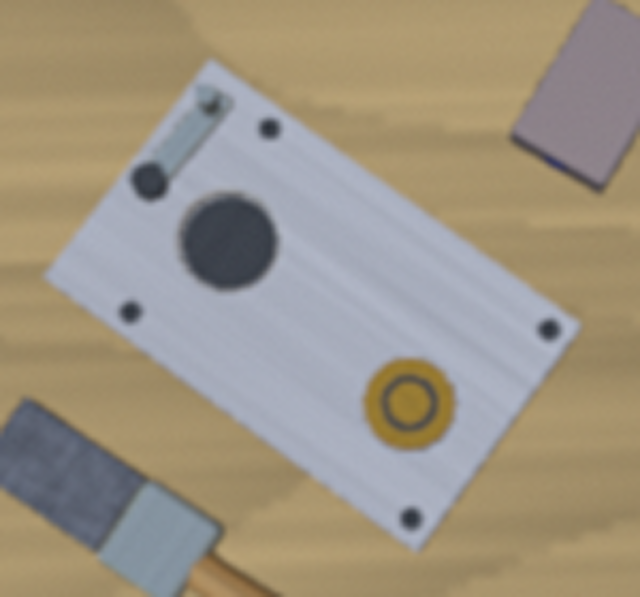

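View pics/c2.png

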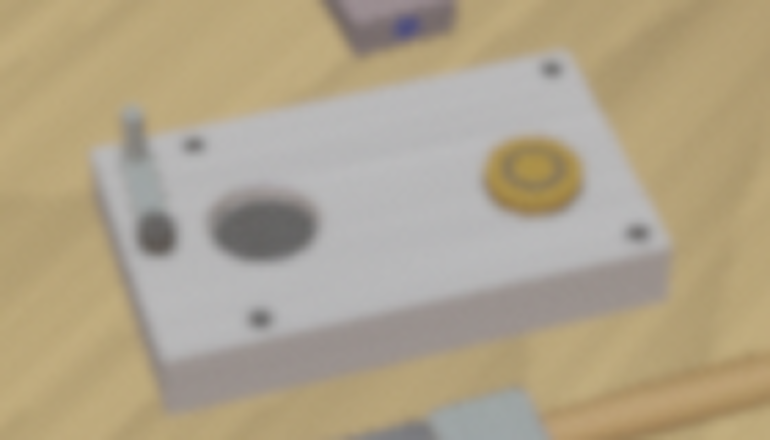

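The crops confirm the choice. The silver mould carries the brass disc at top px (311,274), the empty pocket at (268,237), the boss at (250,222) and the pin top at (265,203). The rectangle measures 202x122 mm, pivot to pin is about 42 mm, and the keeper angle is about 0.19 rad. I'll hover behind the disc with the fingers set as a cradle and refine from the wrist camera.

```bash
cat >> h.py <<'E'
def R(yaw):
    c,s=np.cos(yaw),np.sin(yaw);return np.array([[c,s,0],[s,-c,0],[0,0,-1.]])
def wcast(uv,z,st):
    c=camera_params("wrist");K=np.array(c["K"]);T=np.array(c["tool_from_camera"]);uv=np.atleast_2d(uv).astype(float)
    d=(uv-K[:2,2])/K[0,0];r=np.linalg.norm(d,axis=1)+1e-9
    v=np.c_[d*(np.sin(r)/r)[:,None],np.cos(r)]
    Rt=np.array(st["tcp_rot"]);o=np.array(st["position"])+Rt@T[:3,3];v=v@(Rt@T[:3,:3]).T
    return o+v*((z-o[2])/v[:,2])[:,None]
E
python3 - <<'E'
from h import *
np.set_printoptions(precision=4,suppress=True)
print(cast("side",[302.8,260.5],.03))
d=np.array([.540,-.0045]);pk=np.array([.6136,.0708]);u=(pk-d)/np.linalg.norm(pk-d);yaw=np.arctan2(u[1],u[0])
c=d-u*.050
movep([*c,.12],R(yaw)); command_gripper(.024)
st=sense();p,_=camera("wrist");print(st["time_s"],st["position"],st["finger_gap"],yaw,st["wrist_force"])
cv2.imwrite("pics/w1.png",p[...,::-1])
import pickle;pickle.dump({k:np.array(st[k]) for k in("position","tcp_rot")},open("w1.pkl","wb"))
E
```

```text
[[0.6129 0.0727 0.03  ]]
2.9667 [ 0.5051 -0.0402  0.12  ] 0.023817135204046387 0.7968147257964852 [-0.0212 -0.1779  0.1562]
```

View pics/w1.png

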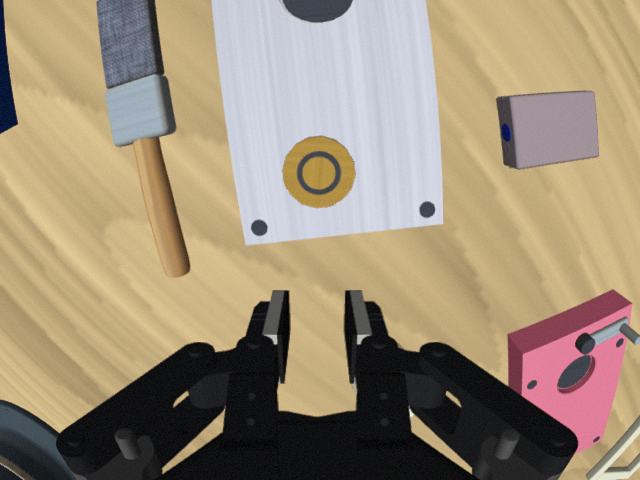

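Wrist view: the disc is at (319,172), with the pocket straight ahead at (318,~-15) and the fingers centred on that line. I'll refine the disc position, touch down behind it and push to a look point short of the pocket.

```bash
python3 - <<'E'
from h import *
import pickle
np.set_printoptions(precision=4,suppress=True)
st=pickle.load(open("w1.pkl","rb"))
d=wcast([319,172],.038,st)[0][:2]; rim=wcast([[283,172],[355,172]],.038,st); print("disc",d,"diam",np.linalg.norm(rim[0]-rim[1]))
pk=np.array([.6134,.0714]);u=(pk-d)/np.linalg.norm(pk-d);yaw=np.arctan2(u[1],u[0])
movep([*(d-u*.037),.075],R(yaw))
t=move_l([*(d-u*.037),.045],feed=.03,until_force=3); z=sense()["position"][2]; print("touch",t,z,sense()["wrist_force"])
if t and .045<z<.065:
    z+=.0022; np.save("z.npy",[z,yaw]); move_l([*(d-u*.037),z],feed=.03)
    move_l([*(pk-u*(.027+.045)),z],feed=.04)
st=sense();p,_=camera("wrist");print(st["time_s"],st["position"],st["wrist_force"])
cv2.imwrite("pics/w2.png",p[...,::-1])
pickle.dump({k:np.array(st[k]) for k in("position","tcp_rot")},open("w2.pkl","wb"))
E
```

```text
disc [ 0.542  -0.0045] diam 0.03910977497552793
touch True 0.055029301471369904 [-1.1912  0.4077  6.9442]
6.15 [0.564  0.0188 0.0573] [-0.1248  0.0473  0.711 ]
```

View pics/w2.png

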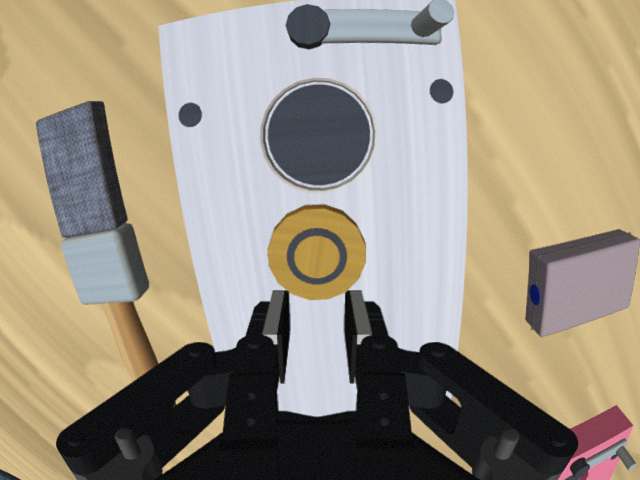

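The disc sits in the cradle at (317,256). The pocket mouth is at (319,134), the boss at (308,26) and the pin top near (437,14). I'll recompute from this view and push the disc in.

```bash
python3 - <<'E'
from h import *
import pickle
np.set_printoptions(precision=4,suppress=True)
st=pickle.load(open("w2.pkl","rb"))
d=wcast([317,254],.038,st)[0][:2]; r=wcast([[263,134],[375,134],[319,79],[319,190]],.03,st)
pk=r.mean(0)[:2]; print("disc",d,"pocket",pk,"diam",np.linalg.norm(r[0]-r[1]),np.linalg.norm(r[2]-r[3]))
print("offset",np.linalg.norm(d-st["position"][:2]))
print("boss",wcast([308,26],.0385,st),"pin",wcast([437,13],.0615,st))
z,yaw=np.load("z.npy");tcp=st["position"][:2];u=np.array([np.cos(yaw),np.sin(yaw)])
off=d-tcp
if np.linalg.norm(pk-[.6134,.0714])<.004:
    np.save("pk.npy",pk)
    g=lambda s:[*(pk-off+u*s),z]
    move_l(g(-.020),feed=.04)
    print(move_l(g(.0),feed=.025,until_force=15),sense()["wrist_force"])
    print(move_l(g(.0015),feed=.01,until_force=15))
st=sense();p,_=camera("wrist");print(st["time_s"],st["position"],st["wrist_force"])
cv2.imwrite("pics/w3.png",p[...,::-1])
E
```

```text
disc [0.5837 0.0391] pocket [0.616  0.0723] diam 0.04356842911142961 0.04378983086818167
offset 0.028282498106613766
boss [[0.6411 0.1048 0.0385]] pin [[0.6713 0.0778 0.0615]]
False [ 1.1805 -0.0361 -0.0255]
False
8.2583 [0.5974 0.0531 0.0573] [ 0.0597 -1.3588 -0.0414]
```

View pics/w3.png

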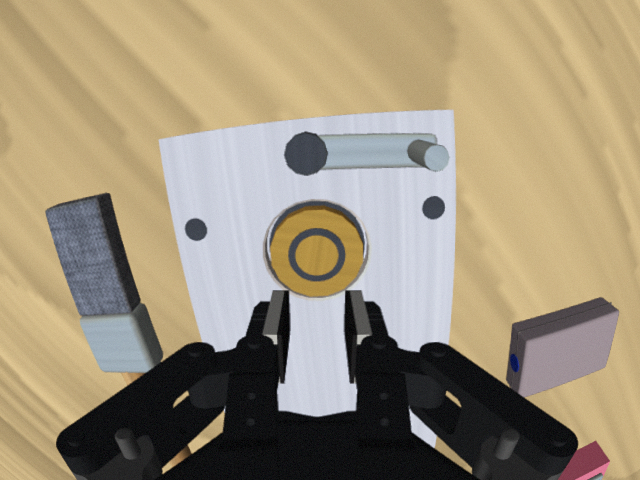

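The front of the disc is in the pocket (gap and shadow at the far rim, (317,205)), and its rear still rests near (317,297). I'll push a few mm more, then back off and look.

```bash
python3 - <<'E'
from h import *
import pickle
np.set_printoptions(precision=4,suppress=True)
z,yaw=np.load("z.npy");u=np.array([np.cos(yaw),np.sin(yaw)]);c=np.array(sense()["position"][:2])
print(move_l([*(c+u*.005),z],feed=.015,until_force=10),sense()["position"],sense()["wrist_force"])
c=np.array(sense()["position"][:2])
move_l([*(c-u*.002),z],feed=.03);move_l([*(c-u*.002),z+.04],feed=.1)
st=sense();p,dp=camera("wrist");print(st["time_s"],st["position"],st["wrist_force"])
cv2.imwrite("pics/w4.png",cv2.resize(p[160:400,200:520],(800,600))[...,::-1]); cv2.imwrite("pics/w4f.png",p[...,::-1]);np.save("w4d.npy",dp)
pickle.dump({k:np.array(st[k]) for k in("position","tcp_rot")},open("w4.pkl","wb"))
E
```

```text
False [0.6008 0.0569 0.0572] [0.6344 0.5141 0.3435]
9.5917 [0.5994 0.0553 0.0974] [ 0.1558  0.3052 -0.0886]
```

View pics/w4.png

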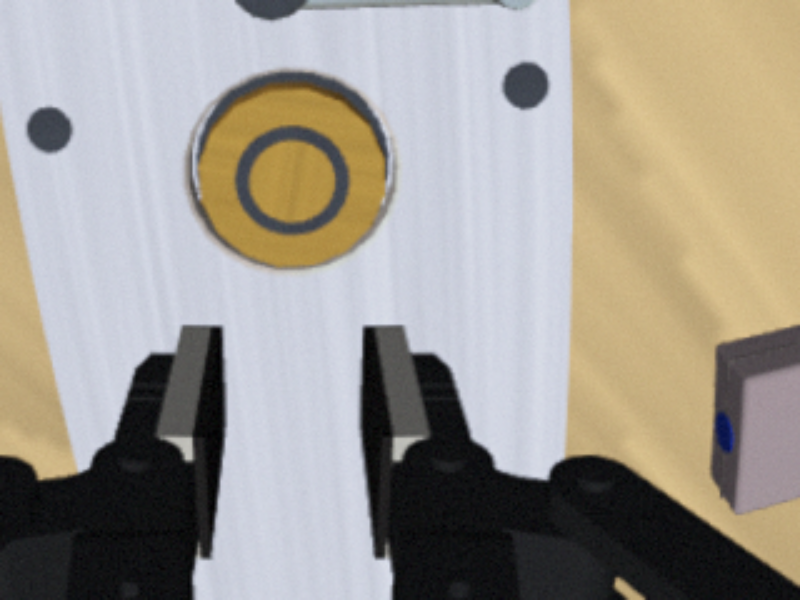

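The disc is in the pocket (crop (290,175)), with its rear edge at the rim. I'll check flatness with a depth plane fit.

```bash
cat >> h.py <<'E'
def wpoints(dp,st):
    "world points of all wrist pixels from depth"
    c=camera_params("wrist");K=np.array(c["K"]);T=np.array(c["tool_from_camera"])
    v,uu=np.mgrid[:480,:640];d=np.stack([uu-K[0,2],v-K[1,2]],-1)/K[0,0];r=np.linalg.norm(d,axis=-1)+1e-9
    P=np.concatenate([d*(np.tan(r)/r)[...,None],np.ones(r.shape+(1,))],-1)*dp[...,None]
    Rt=np.array(st["tcp_rot"]);return (P@T[:3,:3].T+T[:3,3])@Rt.T+np.array(st["position"])
def flat(p,dp,st):
    P=wpoints(dp,st);hsv=cv2.cvtColor(p,cv2.COLOR_RGB2HSV).astype(int)
    m=(hsv[...,1]>130)&(hsv[...,0]>14)&(hsv[...,0]<28)&(dp>0)
    pk=np.load("pk.npy");rr=np.hypot(*(P[...,:2]-pk).transpose(2,0,1))
    a=P[m&(rr<.025)];b=P[(rr>.026)&(rr<.032)&(hsv[...,1]<50)&(hsv[...,2]>140)&(dp>0)]
    f=lambda q:np.linalg.lstsq(np.c_[q[:,:2]-pk,np.ones(len(q))],q[:,2],rcond=None)[0]
    print("disc n,centre",len(a),a.mean(0),"tilt,z",f(a)*[57.3,57.3,1],"mould",len(b),f(b)*[57.3,57.3,1])
E
python3 - <<'E'
from h import *
import pickle
np.set_printoptions(precision=4,suppress=True)
flat(cv2.imread("pics/w4f.png")[...,::-1].copy(),np.load("w4d.npy"),pickle.load(open("w4.pkl","rb")))
E
```

```text
disc n,centre 3503 [0.6156 0.0723 0.0308] tilt,z [-1.6906 -2.8931  0.0308] mould 3747 [ 0.2293 -1.7033  0.0308]
```

Depth shows the disc flush at its centre (30.8 mm against 30.8 mm for the rim), with about 2° of apparent tilt. A light touch of the shut fingers on the disc's rear half, compared with the mould face, will settle it.

```bash
python3 - <<'E'
from h import *
import pickle
np.set_printoptions(precision=4,suppress=True)
z,yaw=np.load("z.npy");u=np.array([np.cos(yaw),np.sin(yaw)]);pk=np.load("pk.npy")
command_gripper(0)
for s in(-.05,-.006,.006):
    q=pk+u*s
    movep([*q,.070],R(yaw));t=move_l([*q,.045],feed=.03,until_force=3);sleep(.1);print(s,t,sense()["position"],sense()["wrist_force"])
    move_l([*q,.070],feed=.1)
q=pk-u*.02
movep([*q,.12],R(yaw))
st=sense();p,dp=camera("wrist");print(st["time_s"],st["finger_gap"]);cv2.imwrite("pics/w5.png",p[...,::-1])
flat(p,dp,st)
P=wpoints(dp,st);m=(P[...,2]>.055)&(P[...,2]<.066)&(np.hypot(P[...,0]-.671,P[...,1]-.077)<.02);print("pin",m.sum(),np.median(P[m],0))
E
```

```text
-0.05 True [0.5822 0.0363 0.0551] [-1.1483 -0.3805  5.8907]
-0.006 True [0.6118 0.0675 0.0551] [-0.8432 -0.4347  4.6357]
0.006 True [0.6201 0.0766 0.0552] [-1.0983 -0.0161  5.4829]
14.05 -1.73105173471591e-05
disc n,centre 2791 [0.6155 0.0723 0.0309] tilt,z [-0.7153 -1.6535  0.0309] mould 3011 [-1.3785 -2.1513  0.0311]
pin 287 [0.6728 0.0783 0.0616]
```

View pics/w5.png

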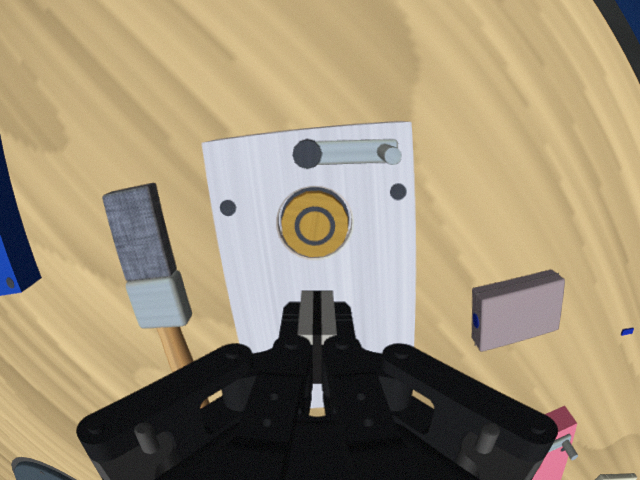

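The touches agree to 0.1 mm, so the disc lies flat and flush. Pin top px (391,155) gives (0.673,0.078) at 61.6 mm height, as expected. Next I'll sweep the keeper pin round with the shut fingers.

```bash
python3 - <<'E'
from h import *
np.set_printoptions(precision=4,suppress=True)
pk=np.load("pk.npy");a=np.radians(52.2);pv=pk+.042*np.array([np.cos(a),np.sin(a)])
yaw=np.radians(5.7);n=np.array([np.cos(yaw),np.sin(yaw)]);z=.068
at=lambda deg,off:pv+.042*np.array([np.cos(np.radians(deg)),np.sin(np.radians(deg))])+n*off
s=at(-41,.026)
movep([*s,.12],R(yaw)); print("block",move_l([*s,z],feed=.08,until_force=4))
move_l([*at(-41,.0165),z],feed=.04,until_force=8)
for deg in np.r_[np.arange(-52,-128,-11),-124,-128,-132,-136,-140]:
    h=move_l([*at(deg,.0155),z],feed=.04 if deg>-120 else .02,until_force=8)
    f=sense()["wrist_force"]
    if h or deg<-120: print(deg,h,f,sense()["position"])
    if h or np.linalg.norm(f)>10: break
c=np.array(sense()["position"][:2]);move_l([*(c+n*.012),z],feed=.05);move_l([*(c+n*.012),.14],feed=.15)
movep([*(pk+[-.03,-.03]),.19],R(yaw));sleep(.1)
st=sense();p,dp=camera("wrist");t,_=camera("top");print(st["time_s"])
P=wpoints(dp,st);m=(P[...,2]>.055)&(P[...,2]<.067)&(np.hypot(*(P[...,:2]-pk).transpose(2,0,1))<.025);print("pin",m.sum(),np.median(P[m],0) if m.any() else 0,"pocket",pk)
cv2.imwrite("pics/w6.png",p[...,::-1])
cv2.imwrite("pics/t6.png",t[...,::-1])
E
```

```text
block False
-124 False [-1.1583  0.6053 -0.1903] [0.6334 0.0724 0.0679]
-128 False [0.0935 0.1539 0.0915] [0.6311 0.0742 0.068 ]
-132 False [ 3.0167 -1.7999 -0.9591] [0.6299 0.0755 0.0682]
-136 False [ 7.0853 -4.0845 -2.5162] [0.6296 0.0765 0.0687]
-140 False [ 9.9747 -4.1893 -2.8751] [0.6292 0.0778 0.0692]
21.5917
pin 151 [0.6161 0.0716 0.0617] pocket [0.616  0.0723]
```

View pics/w6.png

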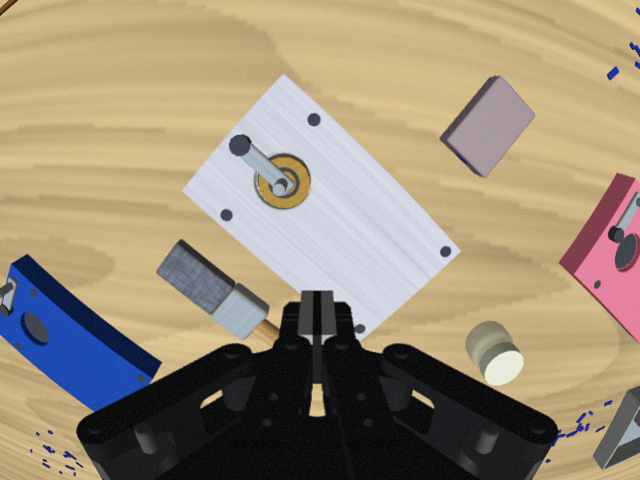

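The arm runs from the boss (240,145) to the pin (281,187), over the disc (283,181) seated in its pocket. The pin is within 1 mm of the pocket centre. The resisting force climbed to about 11 N at the end, so it is on its stop. The bystanders are undisturbed and the robot is clear.

```bash
python3 -c "
from rig import *
print(finish_job())"
```

```text
the job is handed in; nothing more can be done
None
```

I pushed the brass disc flat and flush into its pocket, swung the keeper arm over it against its stop, and handed the job in at about 22 s; no verdict came back.

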